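# Reset the depth stop of the bench drill stand

### The arm

A 7-joint arm with a two-finger parallel gripper is mounted at the origin on a cart in front of the work surface, level with it; the furniture and walls round the work are solid. World frame = base frame: x ahead of the robot, y to its left, z up, the work surface at z = 0. Lengths are in mm, angles in rad, forces in N, time in s.
With the tool pointing down it reaches from about 425 to 800 mm from the base axis. Payload 8.3 kg.
Tool frame: the origin (TCP) lies between the finger pads; the fingertips stand 22 mm ahead of it and the grasp point (between the pads) lies 3 mm ahead of it (tip_extent is the distance from the TCP to the fingertips, in mm); z points along the fingers, y is the line along which they close (so a half turn about z gives the same grasp; the last joint's range is limited). The gripper opens to 85 mm and grips with 20 to 120 N. Pads are 22 mm wide; open, the fingers measure 114 mm over their backs; the gripper's body (76 mm by 85 mm) begins 54 mm behind the grasp point. The pads swing forward as they close: fully open they stand 13 mm farther back than shut.
Start: joints at [-1.345, 0.383, 0.016, 1.37, -0.006, 1.388, -0.046], TCP at [177.951, 599.114, 253.279] pointing down, gripper open.
Joint ranges: [-2.95, 2.95], [-0.25, 2.06], [-1.52, 1.56], [0.18, 2.33], [-1.44, 4.58], [0.02, 2.06], [-3.01, 3.01]. Speed limits (rad/s): [2.39, 2.39, 3.01, 3.01, 3.14, 3.14, 3.14].

### API

Orientations are given as [roll, pitch, yaw] about the fixed x, y, z axes, in that order (R = Rz(yaw) Ry(pitch) Rx(roll)).
In Python, from bench import * gives the robot as it stands. The module is installed in compiled form; this text tells all that it offers.
- The arm moves only by the tool drive_tool, never from a script. Its argument "rows" is text: rows parted by semicolons, each of 7 numbers parted by spaces: the gripper's target within -1 to 1 (shut at 1, half-way at 0, fully open at -1), then the shift along the tool's x, y, z in mm, then the turn, a rotation vector about the tool's x, y, z in rad. In form: gripper x y z wx wy wz; .... A call has 1 to 12 rows; each row is the pose to reach, as a shift and turn from the pose commanded when the call began, along the tool's axes at that moment; what a row does not reach only later rows make up. A row lasts 1/8 s, in which the tool goes at most 62.5 mm and 10.7 degrees, less where a joint would pass 70% of its speed; a pose out of reach is approached as far as the arm can. A call with a gripper value outside its range is refused whole. The fingers move at their own pace and stop on an object; the grip force is fixed at half the most. Time passes only in rows, so rows that repeat a pose let the fingers close. It gives the time, the measured TCP pose, the force, the opening and the grip force at its end, in the units of the state.
- read_state(): the state, without advancing time (a new reading comes with each control period).
- snapshot(name): name is "side" or "top"; returns a dict with "pixels" (400x640x3 uint8, red, green, blue), "intrinsics" (3x3 intrinsics, pixels), "k1" (the pictures are not rectified: a ray, as slopes to the right and down, at radius r is drawn at 1 + k1 r^2 times it, then the intrinsics apply), "R" (3x3) and "t" (3): a world point X has camera coordinates R X + t. Camera axes: x right, y down, z forward; pixel columns grow to the right and rows downward; lengths in mm; the calibration is good to about 2 mm. A picture is of the moment at which its call begins. There is no depth.
- hand_in(): hands the job in; it is judged then, once.
The state is a dict: "time_s": time; "q": joint angles; "joint_vel": joint speeds; "tau": joint torques, N m; "tcp_pos": TCP position; "ee_rot": TCP orientation; "contact_force": force on the tool from outside, world axes, zero at the start; "wrist_torque": the same for the moment, N m; "finger_gap": finger opening in mm; "grip_force": force on a finger pad.
Only numpy, scipy, OpenCV 4.12 (cv2) and the standard library are available. Lean on these libraries where they do the work, as an engineer would, in place of code of your own. Each camera call takes 0.05 s, during which the arm holds its last target. There are 200 camera calls.

### The job

Set the small drill stand's depth stop for the next hole: lift the stop rod by its round black handle until its pawl catches the next notch (one notch only) and let go, so that it hangs clear of the tall stop screw. Then push the black turret knob in, keep it in (never force it round locked) while you turn it clockwise until the tall red-headed screw stands under the rod, and let the knob spring fully out so that the turret is locked there. Leave the bur tub that stands in front of it where it is.

Things in the scene. Friction and masses are not known exactly. Their poses are not given: they have to be found in the camera images.
- stand: Drill stand, fixed: dark cast base 120 x 240 mm, its turret depth stop at the -y end, column and black motor at +y. Origin on the bench top under the turret's vertical axis; x points to the back, y from the turret to the stop rod (at 52 mm) and the drill motor (at 150 mm; radius 25 mm, up to 255 mm high; the column goes to 278 mm). Place and yaw vary.
- turret (a joint): Turret angle, rad, growing clockwise seen from above: 0, 0.698, 1.396 = short, middle, tall screw under the rod. It locks every 0.349 (0, 0.349, 0.698, 1.047, 1.396, 1.745; play 0.02) and starts locked at 0, 0.349 or 0.698; end stops -0.14 and 1.88. It turns, lightly, only while the knob is pushed in. With the rod in its lowest notch the tall screw runs against it at about 1.15.
- red_screw (a point): Top centre of the tall red-headed stop screw, 70 mm above the bench, on the turret: an aluminium disc of radius 60 mm (top at 49 mm) that turns about the stand's origin. It carries three hexagon screws 52 mm from the axis, 40 degrees apart: short (brass head, top at 56 mm), middle (brass, 60 mm), tall (red).
- knob (a joint): How far the knob is pushed in (down), m: 0 sprung out, 0.0125 at its lower stop. Spring: about 6 N at first, 10.5 N fully in. The turret is unlocked only while this is above 0.0085 (aim at 0.011). Let go, the knob springs out and draws the turret into the nearest locking place, so let go within 0.12 rad of the wanted one.
- knob_grip (a point): Grip point of the knob, on the turret's axis, 130 mm above the bench (knob out); it sinks and turns with the knob. Black bar grip, 46 mm long along this point's x axis (white line at the +x end), 14 mm thick along y, from 107 to 146 mm above the bench, standing on a round skirt of radius 25 mm. At turret angle 0 its x axis lies 130 degrees anticlockwise (seen from above) of the stand's x.
- stop_rod (a joint): Lift of the stop rod, m: 0 in the lowest notch (start), 0.016 in the next one (target; rests at about 0.0155), 0.032 in the one after (too far), upper stop 0.040. It slides straight up; a spring pawl clicks in once it has risen 0.0165, and it cannot come down again. Lifted to 0.018-0.024 and let go, it sinks onto the notch. Needs 3 to 5 N.
- lift_handle (a point): Centre of the stop rod's round black handle, 137 mm above the bench in the lowest notch; rises with the rod. Vertical axis, radius 15 mm from 132 to 142 mm above the bench, top at 148 mm, neck of radius 5.5 mm below 122 mm; the fixed ear under it ends at 112 mm. The rod's foot is 63 mm above the bench. The knob's axis is 52 mm away, along the stand's -y.
- bur_tub: Loose bur tub with a clear domed cover, 54 x 54 x 70 mm, standing in front of the stand; leave alone. Origin at the centre of its underside.

How it is judged:
By the outcome, as a careful person would: the job done as asked, in the order asked, and still so for the second after the job is handed in, with the robot touching nothing.
It also fails if it takes over 48 s, if anything falls off the work surface, if the arm or the gripper's body presses on something with over 40 N, if the wrist force passes 120 N, or if a joint passes its speed limit or range.

## Working session

There is one attempt and no reset: what is moved stays moved. The work goes in short steps, Python scripts to look and compute and a tool call to move; the robot and the scene stay as the last step left them, time stands still between calls to the robot, and variables do not carry over. Pictures are saved under pics/ and viewed, at most 10 in all, crops included, and the job is handed in when it is done.

Besides the shell and the picture viewer there is one more tool, called by a JSON object that holds its "op" and its "data". drive_tool: Moves the arm, as the interface text tells. Its arguments: {"type":"object","properties":{"rows":{"type":"string"}},"required":["rows"]}

```bash
mkdir -p pics
cat > h.py <<'E'
from bench import *
import numpy as np, cv2
from scipy.spatial.transform import Rotation as Ro
def grab(n,f=None):
    s=snapshot(n)
    if f: cv2.imwrite('pics/'+f,s['pixels'][:,:,::-1])
    return s
def ray(s,u,v):
    K=np.array(s['intrinsics'],float);k=s['k1']
    d=cv2.undistortPoints(np.array([[[u,v]]],float),K,np.array([k,0,0,0],float))[0,0]
    R=np.array(s['R']);t=np.array(s['t'])
    return -R.T@t, R.T@np.array([d[0],d[1],1.])
def onz(s,u,v,z):
    o,d=ray(s,u,v); return o+d*(z-o[2])/d[2]
def proj(s,X):
    K=np.array(s['intrinsics'],float)
    p,_=cv2.projectPoints(np.array(X,float).reshape(-1,1,3),cv2.Rodrigues(np.array(s['R'],float))[0],np.array(s['t'],float),K,np.array([s['k1'],0,0,0],float))
    return p[:,0]
E
python3 - <<'E'
from h import *
for n in('side','top'):
    s=grab(n,n+'0.png'); print(n,s['k1'],s['intrinsics'],-np.array(s['R']).T@s['t'],s['R'])
print(read_state())
E
```

```text
side -0.0731198347248555 [[387.17514421   0.         318.6894206 ]
 [  0.         387.17514421 197.00003376]
 [  0.           0.           1.        ]] [ 223.96371556 -529.02784024  542.9594909 ] [[ 8.35595564e-01 -5.49345030e-01 -3.02051250e-04]
 [-2.84269688e-01 -4.31925184e-01 -8.55938888e-01]
 [ 4.70075310e-01  7.15304602e-01 -5.17076908e-01]]
top -0.06203644315113771 [[369.40201643   0.         320.6147628 ]
 [  0.         369.40201643 198.16745923]
 [  0.           0.           1.        ]] [412.73588907  62.87177099 957.07511691] [[ 0.04134369 -0.99914334  0.00181026]
 [-0.9787768  -0.04086478 -0.20081345]
 [ 0.2007154   0.00653053 -0.97962783]]
{'time_s': 0.1, 'q': array([-1.34491479,  0.38416353,  0.01636604,  1.37106286, -0.00631756,
        1.38818761, -0.04650932]), 'joint_vel': array([-3.03651019e-04, -1.44502475e-03,  2.40176969e-04, -1.42049556e-03,
        8.43634007e-04, -4.96841500e-05,  6.25556070e-04]), 'tau': array([ 3.75979434e-03, -6.29133224e+01,  8.48028045e-01, -3.72761393e+01,
        1.67196442e-02,  1.04340515e-02, -2.29445016e-05]), 'tcp_pos': array([177.82416819, 598.73354536, 252.36660386]), 'ee_rot': array([-3.13981969e+00,  5.44347494e-06,  2.85287027e+00]), 'contact_force': array([-0.76701285, -0.44507352, -0.18759716]), 'wrist_torque': array([-0.08286024, -0.0064289 , -0.02880719]), 'grip_force': 0.0, 'finger_gap': 85.14251985923258}
```

View pics/top0.png

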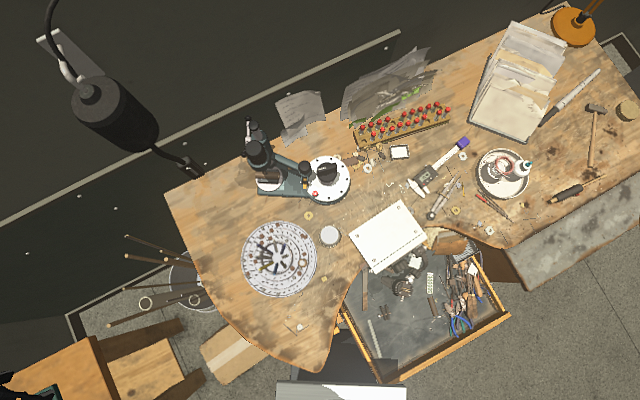

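View pics/side0.png

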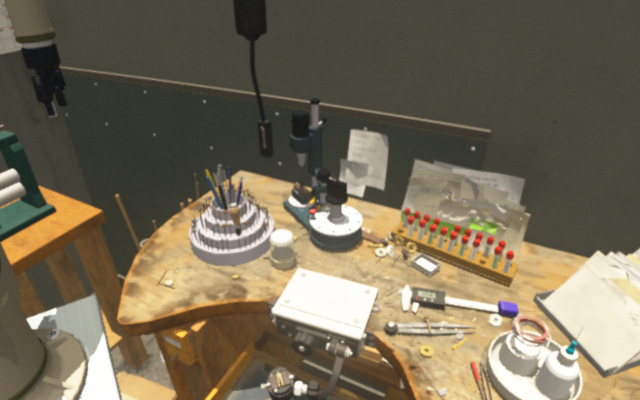

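Run:
```python
import cv2,numpy as np
a=cv2.imread('pics/top0.png')[110:250,235:360]; b=cv2.imread('pics/side0.png')[160:280,260:375]
a=cv2.resize(a,None,fx=3.2,fy=3.2,interpolation=2);b=cv2.resize(b,None,fx=3.4,fy=3.4,interpolation=2)
h=max(a.shape[0],b.shape[0]);o=np.zeros((h,a.shape[1]+b.shape[1],3),np.uint8)
o[:a.shape[0],:a.shape[1]]=a;o[:b.shape[0],a.shape[1]:]=b
cv2.imwrite('pics/crop0.png',o);print(o.shape)
from h import *
s=dict(top=snapshot('top'),side=snapshot('side'))
for n,(u0,u1,v0,v1) in dict(top=(290,365,145,215),side=(295,370,195,255)).items():
    im=s[n]['pixels'].astype(int);r=im[v0:v1,u0:u1]
    m=(r.min(2)>150).astype(np.uint8)
    # disc: light; red screw
    red=((r[:,:,0]>130)&(r[:,:,1]<90)&(r[:,:,2]<90))
    ys,xs=np.nonzero(red);print(n,'red',len(xs),xs.mean()+u0,ys.mean()+v0, onz(s[n],xs.mean()+u0,ys.mean()+v0,70))
    c=max(cv2.findContours(m,0,2)[0],key=cv2.contourArea);hull=cv2.convexHull(c)[:,0]+[u0,v0]
    P=np.array([onz(s[n],*p,49)[:2] for p in hull])
    A=np.c_[2*P,np.ones(len(P))];x=np.linalg.lstsq(A,(P**2).sum(1),rcond=None)[0]
    print('disc',x[:2],np.sqrt(x[2]+x[:2]@x[:2]),len(P))
```

```text
(448, 791, 3)
top red 6 314.8333333333333 194.0 [604.33904468  83.41000877  70.        ]
disc [654.7410864   55.73015172] 60.813437709746 24
side red 11 313.09090909090907 211.54545454545456 [609.15546771  79.80751637  70.        ]
disc [655.24783115  52.90275054] 61.67373066762108 22
```

View pics/crop0.png

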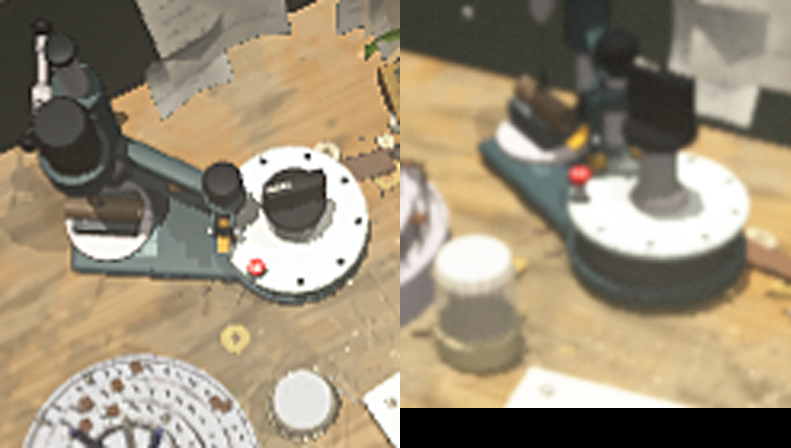

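Run:
```python
from h import *
T,S=snapshot('top'),snapshot('side')
def tri(p,q):
    o1,d1=ray(T,*p);o2,d2=ray(S,*q);A=np.c_[d1,-d2];x=np.linalg.lstsq(A,o2-o1,rcond=None)[0]
    a,b=o1+d1*x[0],o2+d2*x[1];return ((a+b)/2).round(1),np.linalg.norm(a-b).round(1)
def dark(s,u0,u1,v0,v1,th):
    r=s['pixels'][v0:v1,u0:u1].astype(int);m=(r.max(2)<th).astype(np.uint8)
    n,l,st,c=cv2.connectedComponentsWithStats(m);i=1+np.argmax(st[1:,4]);return c[i]+[u0,v0],st[i]+[u0,v0,0,0,0]
for th in(55,70):
    h,st=dark(T,297,312,158,177,th);k,sk=dark(T,314,340,158,184,th)
    h2,st2=dark(S,316,332,166,181,th)
    print(th,h,st,onz(T,*h,148),'knob',k,sk,onz(T,*k,140),'side',h2,st2,onz(S,*h2,141))
print('tri handle',tri(h,h2))
print('handpiece tip',tri((203,173),(265,155)),'top end',tri((187,160),(262,122)))
print('motor',tri((110,110),(250,15)))
print('brushes', tri((278,245),(225,180)),'tub',onz(T,330,235,70),onz(S,282,238,70))
print('knob end tri', onz(T,235+278/3.2,110+188/3.2,146))
for n,s in(('T',T),('S',S)): print(n,[proj(s,[[655,54,z]])[0].round(1) for z in(49,107,146)])
```

```text
55 [310. 167.] [310 166   1   3   3] [649.85393037  95.39908259 148.        ] knob [336.  166.5] [336 165   1   4   4] [655.90069873  36.04045427 140.        ] side [322.88732394 174.07746479] [316 166  14  15 142] [651.41754306 104.36814959 141.        ]
70 [305.07575758 168.45454545] [299 161  13  14  66] [645.95381165 106.42631231 148.        ] knob [327.10666667 171.13333333] [317 163  20  14  75] [643.99571479  56.06093313 140.        ] side [323.72248804 172.84210526] [316 166  16  15 209] [656.28731759 108.26948973 141.        ]
tri handle (array([650.4, 105.3, 143.1]), np.float64(6.6))
handpiece tip (array([636. , 358.6,  93.9]), np.float64(8.6)) top end (array([638.9, 366.1, 186.4]), np.float64(10.3))
motor (array([637.8, 392.7, 446.9]), np.float64(5.8))
brushes (array([458. , 158.7, 161.7]), np.float64(23.8)) tub [505.12445713  42.50718148  70.        ] [504.57590196  32.48937332  70.        ]
knob end tri [647.42724083  68.23849611 146.        ]
T [array([327.4, 176.7]), array([327.9, 170.5]), array([328.2, 165.8])]
S [array([336.4, 218.4]), array([337. , 196.5]), array([337.5, 180.8])]
```

Run:
```python
from h import *
T,S=snapshot('top'),snapshot('side')
a=onz(T,256.2,149,255);b=onz(S,300,113,255);print(a,b)
for p in(a,b): d=p[:2]-[655,54];print(np.linalg.norm(d),np.degrees(np.arctan2(d[1],d[0]))-90)
for y in(0,3,6):
    r=Ro.from_euler('z',y,degrees=True).as_matrix();o=np.array([655,54,0])
    P=[o+r@np.array(x) for x in([0,52,148],[0,52,132],[0,150,255],[52*np.cos(np.radians(150)),52*np.sin(np.radians(150)),70])]
    print(y,proj(T,P).round(1).tolist(),proj(S,P).round(1).tolist())
```

```text
[651.5047771  200.42153382 255.        ] [651.95622491 198.93693585 255.        ]
146.4632450440293 1.3674456917014481
144.96889301255172 1.2030738365278353
0 [[305.5, 164.6], [305.7, 166.6], [254.6, 147.3], [316.3, 191.8]] [[323.8, 170.6], [323.8, 176.9], [300.0, 112.1], [313.4, 211.4]]
3 [[305.4, 165.8], [305.7, 167.8], [254.3, 151.0], [317.3, 192.4]] [[322.8, 170.9], [322.8, 177.3], [297.1, 112.8], [313.4, 212.1]]
6 [[305.5, 166.9], [305.7, 168.9], [254.3, 154.8], [318.2, 192.9]] [[321.9, 171.3], [321.8, 177.6], [294.2, 113.5], [313.6, 212.7]]
```

{"op": "drive_tool", "data": {"rows": "-1 -42 -34 0 0 0 0.11; -1 -85 -68 -1 0 0 0.23; -1 -128 -102 -2 0 0 0.34; -1 -170 -136 -3 0 0 0.45; -1 -213 -170 -4 0 0 0.57; -1 -256 -204 -5 0 0 0.68; -1 -298 -238 -6 0 0 0.79; -1 -341 -273 -7 0 0 0.91; -1 -383 -307 -7 0 0 1.02; -1 -426 -341 -7 0 0 1.13; -1 -468 -375 -7 0 0 1.248; -1 -468 -375 -7 0 0 1.248"}}

```text
time_s: 1.9
tcp_pos: [521.6, 101.2, 260.6]
ee_rot: [3.14, 0.002, 1.595]
contact_force: [-1.1, 0.2, 0.0]
finger_gap: 85.2
grip_force: 0.0
```

{"op": "drive_tool", "data": {"rows": "-1 0 45 0 0 0 0; -1 1 90 0 0 0 0; -1 1.5 120 20 0 0 0; -1 1.5 132 45 0 0 0; -1 1.5 132 65 0 0 0; -1 1.5 132 65 0 0 0; -1 1.5 132 65 0 0 0"}}

```text
time_s: 2.78
tcp_pos: [651.8, 113.0, 196.3]
ee_rot: [3.141, -0.001, 1.606]
contact_force: [-0.5, -0.5, 0.5]
finger_gap: 85.3
grip_force: 0.0
```

Run:
```python
from h import *
a=grab('top')['pixels'][110:250,235:360]; b=grab('side')['pixels'][100:260,260:375]
a=cv2.resize(a,None,fx=3.2,fy=3.2,interpolation=2);b=cv2.resize(b,None,fx=3.4,fy=3.4,interpolation=2)
o=np.zeros((560,800,3),np.uint8)
o[:a.shape[0],:a.shape[1]]=a;o[:b.shape[0],400:400+b.shape[1]]=b[:560]
cv2.imwrite('pics/c1.png',o[:,:,::-1]);print(read_state()['q'],read_state()['tcp_pos'])
```

```text
[-0.57975231  0.53220495  0.54226434  1.36202122 -0.27435994  1.31959753
  0.00300446] [652.08563197 112.756706   196.82581069]
```

View pics/c1.png

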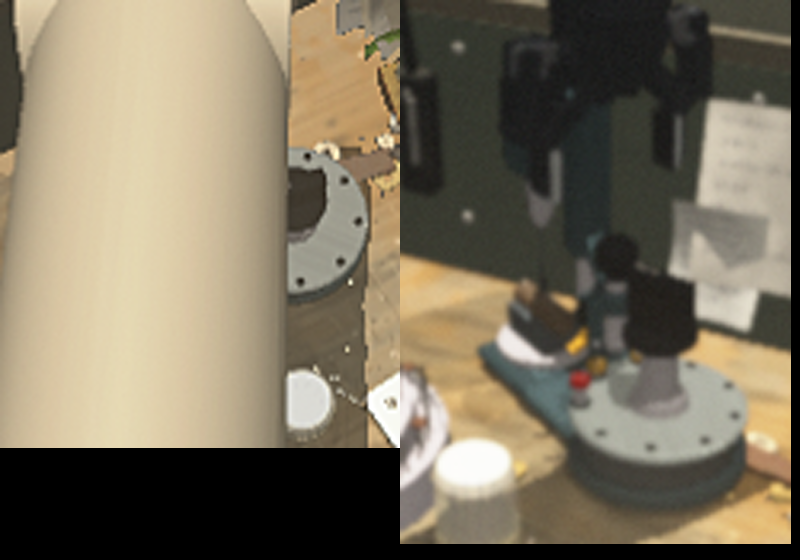

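{"op": "drive_tool", "data": {"rows": "-1 -6.5 1 10 0 0 0; -1 -6.5 1 30 0 0 0; -1 -6.5 1 50 0 0 0; -1 -6.5 1 59 0 0 0; -1 -6.5 1 59 0 0 0; -0.3 -6.5 1 59 0 0 0; 0 -6.5 1 59 0 0 0"}}

```text
time_s: 3.75
tcp_pos: [653.3, 106.0, 137.1]
ee_rot: [3.14, -0.0, 1.605]
contact_force: [-0.1, -1.0, 0.6]
finger_gap: 51.7
grip_force: 0.0
```

Run:
```python
from h import *
s=grab('side')
b=s['pixels'][130:240,270:380]
b=cv2.resize(b,None,fx=5,fy=5,interpolation=2)
cv2.imwrite('pics/c2.png',b[:,:,::-1]);r=read_state();print(r['tcp_pos'],r['finger_gap'],r['contact_force'])
```

```text
[653.28347006 105.92751789 137.02931323] 44.08330423781252 [ 0.04567489 -0.13527058 -0.59846686]
```

View pics/c2.png

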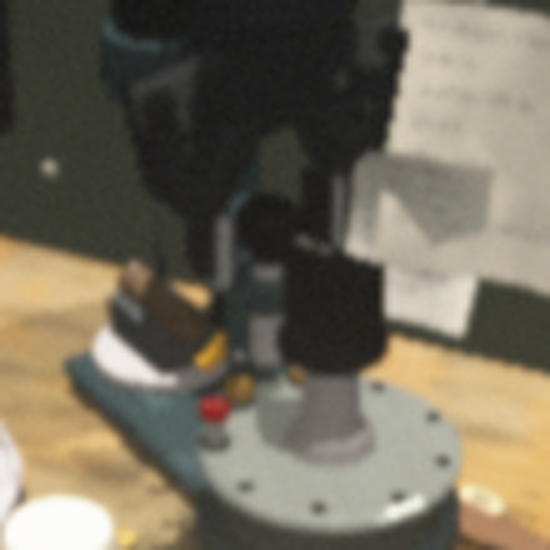

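{"op": "drive_tool", "data": {"rows": "0.2 0 -1 0 0 0 0; 0.4 0 -1 0 0 0 0; 0.6 0 -1 0 0 0 0; 0.6 0 -1 0 0 0 0; 0.6 0 -1 0 0 0 0"}}

```text
time_s: 4.42
tcp_pos: [655.0, 106.0, 137.8]
ee_rot: [3.134, -0.0, 1.605]
contact_force: [13.2, 1.8, -2.5]
finger_gap: 27.8
grip_force: 59.1
```

{"op": "drive_tool", "data": {"rows": "0.6 0 3 0 0 0 0; 0.6 0 3.5 0 0 0 0; 0.6 0 3.5 0 0 0 0"}}

```text
time_s: 4.8
tcp_pos: [655.3, 106.0, 137.6]
ee_rot: [3.141, -0.001, 1.605]
contact_force: [-4.7, -0.3, 7.4]
finger_gap: 28.0
grip_force: 60.2
```

{"op": "drive_tool", "data": {"rows": "0.6 0 -0.5 -4 0 0 0; 0.6 0 -0.5 -8 0 0 0; 0.6 0 -0.5 -12 0 0 0; 0.6 0 -0.5 -16 0 0 0; 0.6 0 -0.5 -19 0 0 0; 0.6 0 -0.5 -21 0 0 0; 0.6 0 -0.5 -21 0 0 0; 0.6 0 -0.5 -21 0 0 0"}}

```text
time_s: 5.8
tcp_pos: [655.2, 106.0, 157.4]
ee_rot: [3.141, 0.0, 1.605]
contact_force: [4.1, 0.4, -3.3]
finger_gap: 27.9
grip_force: 60.1
```

{"op": "drive_tool", "data": {"rows": "0.6 0 0 3 0 0 0; 0.6 0 0 3 0 0 0; 0.2 0 0 3 0 0 0; -0.3 0 0 3 0 0 0; -0.4 0 0 3 0 0 0; -0.4 0 0 3 0 0 0; -0.4 0 0 3 0 0 0"}}

```text
time_s: 6.68
tcp_pos: [654.8, 106.0, 154.3]
ee_rot: [-3.141, 0.0, 1.605]
contact_force: [-0.1, 0.8, -0.0]
finger_gap: 59.8
grip_force: 0.0
```

Run:
```python
from h import *
s=grab('side')
b=s['pixels'][130:240,270:380]
b=cv2.resize(b,None,fx=5,fy=5,interpolation=2)
cv2.imwrite('pics/c3.png',b[:,:,::-1]);r=read_state();print(r['tcp_pos'],r['finger_gap'],r['contact_force'])
for dz in(0,16,32): print(dz,(proj(s,[[655,106,137+dz]])[0]-[270,130])*5)
```

```text
[654.84229351 105.97329859 154.28829999] 59.78753710471869 [-0.251151   -0.35568077 -0.83294125]
0 [269.00293338 224.83317685]
16 [269.23425351 192.91988817]
32 [269.46893181 160.4030445 ]
```

View pics/c3.png

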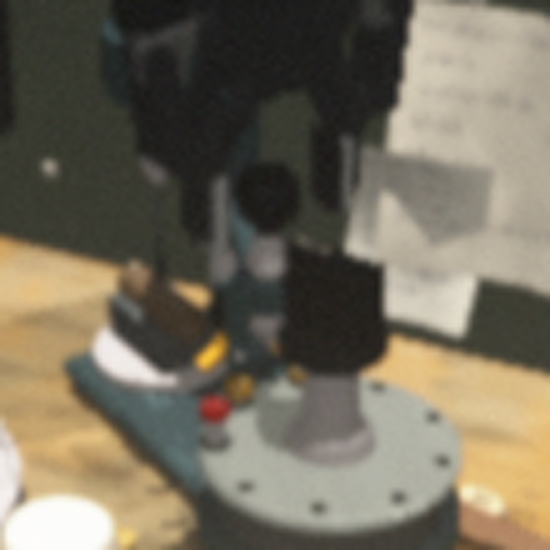

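{"op": "drive_tool", "data": {"rows": "-0.4 0 0 -25 0 0 0; -0.4 0 0 -50 0 0 0; -0.4 0 0 -50 0 0 0; 0 -25 0 -50 0 0 -0.16; 0.25 -52 -0.6 -50 0 0 -0.332; 0.25 -52 -0.6 -50 0 0 -0.332; 0.25 -52 -0.6 -50 0 0 -0.332; 0.25 -52 -0.6 -50 0 0 -0.332"}}

```text
time_s: 7.72
tcp_pos: [655.9, 55.6, 203.7]
ee_rot: [-3.141, -0.001, 1.937]
contact_force: [-0.3, 0.2, -0.5]
finger_gap: 32.3
grip_force: 0.0
```

Run:
```python
from h import *
s=grab('side')
b=s['pixels'][130:240,270:380]
b=cv2.resize(b,None,fx=5,fy=5,interpolation=2)
cv2.imwrite('pics/c4.png',b[:,:,::-1]);r=read_state();print(r['tcp_pos'],r['ee_rot'],r['finger_gap'])
for X in([655,54,146],[655,54,107],r['tcp_pos'],[655,106,153]): print((proj(s,[X])[0]-[270,130])*5)
```

```text
[655.93252915  55.421788   203.86895635] [-3.14116247e+00 -5.16718528e-04  1.93760822e+00] 32.39510161618976
[337.30842565 253.8697805 ]
[335.10812498 332.25109781]
[340.54669859 128.6236164 ]
[269.23425351 192.91988817]
```

View pics/c4.png

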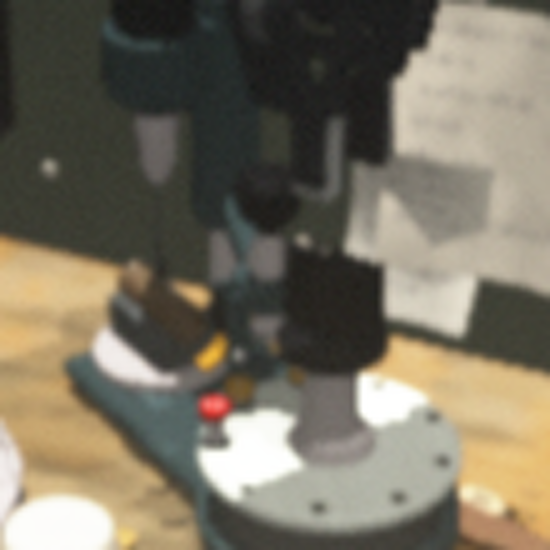

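{"op": "drive_tool", "data": {"rows": "0.25 -1 0 20 0 0 0; 0.25 -1 0 40 0 0 0; 0.25 -1 0 50 0 0 0; 0.25 -1 0 58 0 0 0; 0.25 -1 0 64 0 0 0; 0.25 -1 0 68 0 0 0; 0.25 -1 0 68 0 0 0"}}

```text
time_s: 8.65
tcp_pos: [656.4, 53.0, 136.2]
ee_rot: [-3.141, -0.0, 1.937]
contact_force: [0.0, -0.6, -0.9]
finger_gap: 32.0
grip_force: 0.0
```

{"op": "drive_tool", "data": {"rows": "0.45 0 0 0 0 0 0; 0.6 0 0 0 0 0 0; 0.9 0 0 0 0 0 0; 0.9 0 0 0 0 0 0; 0.9 0 0 0 0 0 0"}}

```text
time_s: 9.28
tcp_pos: [656.4, 52.9, 136.7]
ee_rot: [3.141, 0.0, 1.937]
contact_force: [-3.4, -0.5, 5.3]
finger_gap: 13.2
grip_force: 60.1
```

{"op": "drive_tool", "data": {"rows": "0.9 0 0 3 0 0 0; 0.9 0 0 6 0 0 0; 0.9 0 0 9 0 0 0; 0.9 0 0 11 0 0 0; 0.9 0 0 12 0 0 0; 0.9 0 0 12 0 0 0"}}

```text
time_s: 10.02
tcp_pos: [656.5, 52.9, 125.2]
ee_rot: [3.141, 0.0, 1.937]
contact_force: [-5.6, -1.0, 9.5]
finger_gap: 13.4
grip_force: 60.6
```

{"op": "drive_tool", "data": {"rows": "0.9 0 -1 0.5 0 0 0; 0.9 0 -1 0.5 0 0 0.1; 0.9 0 -1 0.5 0 0 0.2; 0.9 0 -1 0.5 0 0 0.3; 0.9 0 -1 0.5 0 0 0.4; 0.9 0 -1 0.5 0 0 0.5; 0.9 0 -1 0.5 0 0 0.5"}}

```text
time_s: 10.9
tcp_pos: [654.5, 52.6, 124.2]
ee_rot: [-3.139, 0.0, 1.435]
contact_force: [-9.0, -0.2, 9.7]
finger_gap: 13.2
grip_force: 60.7
```

Run:
```python
from h import *
s=grab('side')
b=s['pixels'][130:240,270:380]
b=cv2.resize(b,None,fx=5,fy=5,interpolation=2)
cv2.imwrite('pics/c5.png',b[:,:,::-1]);r=read_state();print(r['tcp_pos'],r['ee_rot'],r['contact_force'],r['wrist_torque'])
for th in(.349,.849,1.396):
  a=np.radians(170+1)-th;print(th,(proj(s,[[655.5+52*np.cos(a),54+52*np.sin(a),70]])[0]-[270,130])*5)
```

```text
[654.44843145  52.68091346 124.2123386 ] [-3.13939846e+00  1.07857170e-04  1.43660682e+00] [-9.34735782 -1.87206078  9.78521329] [-0.06386064  1.88893315  0.02039089]
0.349 [217.81544118 407.76118294]
0.849 [228.23879373 377.2455201 ]
1.396 [267.32907347 352.46941805]
```

View pics/c5.png

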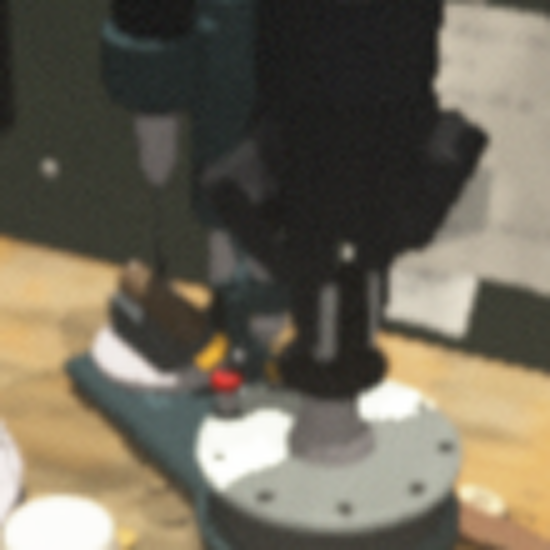

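{"op": "drive_tool", "data": {"rows": "0.9 0 -1.5 0 0 0 0.1; 0.9 0 -1.5 0 0 0 0.2; 0.9 0 -1.5 0 0 0 0.3; 0.9 0 -1.5 0 0 0 0.4; 0.9 0 -1.5 0 0 0 0.5; 0.9 0 -1.5 0 0 0 0.547; 0.9 0 -1.5 0 0 0 0.547; 0.9 0 -1.5 0 0 0 0.547"}}

```text
time_s: 11.95
tcp_pos: [652.4, 53.6, 124.2]
ee_rot: [-3.138, 0.001, 0.89]
contact_force: [-13.3, 1.7, 12.0]
finger_gap: 13.1
grip_force: 61.0
```

Run:
```python
from h import *
s=grab('side')
b=s['pixels'][130:240,270:380]
b=cv2.resize(b,None,fx=5,fy=5,interpolation=2)
cv2.imwrite('pics/c6.png',b[:,:,::-1]);r=read_state();print(r['tcp_pos'],r['ee_rot'],r['contact_force'],r['wrist_torque'])
m=s['pixels'].astype(int)[190:220,295:340];ys,xs=np.nonzero((m[:,:,0]>110)&(m[:,:,1]<80)&(m[:,:,2]<80))
p=(xs.mean()+295,ys.mean()+190);print(len(xs),p,onz(s,*p,70))
```

```text
[652.37381462  53.59704833 124.18495231] [-3.13797405e+00  1.21343083e-03  8.90540801e-01] [-12.54491607   1.41139849  11.93820419] [ 0.22645052  2.54682856 -0.02721784]
0 (np.float64(nan), np.float64(nan)) [nan nan nan]<stdin>:7: RuntimeWarning: Mean of empty slice.
  ret = ret.dtype.type(ret / rcount)
```

View pics/c6.png

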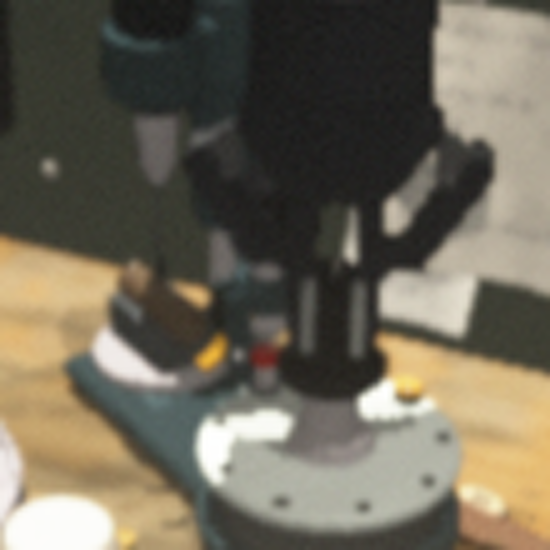

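{"op": "drive_tool", "data": {"rows": "0.9 0 0 -3 0 0 0; 0.9 0 0 -6 0 0 0; 0.9 0 0 -9 0 0 0; 0.9 0 0 -11 0 0 0; 0.9 0 0 -11 0 0 0; 0.5 0 0 -11 0 0 0; 0.25 0 0 -11 0 0 0; 0.25 0 0 -11 0 0 0; 0.25 0 0 -11 0 0 0"}}

```text
time_s: 13.12
tcp_pos: [654.1, 52.8, 134.7]
ee_rot: [3.141, 0.0, 0.89]
contact_force: [-0.5, 0.1, -0.5]
finger_gap: 32.1
grip_force: 0.0
```

{"op": "drive_tool", "data": {"rows": "0.25 0 0 -15 0 0 0; 0.25 0 0 -40 0 0 0; 0.25 0 0 -75 0 0 0; 0.25 0 0 -110 0 0 0; 0.25 -30 -36 -120 0 0 0; 0.25 -60 -74 -120 0 0 0; 0.25 -88 -109 -120 0 0 0; 0.25 -88 -109 -120 0 0 0; 0.25 -88 -109 -120 0 0 0"}}

```text
time_s: 14.25
tcp_pos: [514.6, 53.4, 256.0]
ee_rot: [3.141, -0.002, 0.89]
contact_force: [0.0, 0.3, 0.7]
finger_gap: 32.1
grip_force: 0.0
```

Run:
```python
from h import *
s=grab('side')
b=s['pixels'][130:270,260:380]
b=cv2.resize(b,None,fx=4.2,fy=4.2,interpolation=2)
cv2.imwrite('pics/c7.png',b[:,:,::-1]);r=read_state();print(r['tcp_pos'],r['contact_force'])
for X in([655,106,153],[655,106,70],[655,54,146]): print((proj(s,[X])[0]-[260,130])*4.2)
```

```text
[514.86801234  53.23318563 255.73826865] [-0.07407498  0.27382374  0.2037212 ]
[268.15677295 162.05270606]
[267.17872324 295.84862144]
[325.33907754 213.25061562]
```

View pics/c7.png

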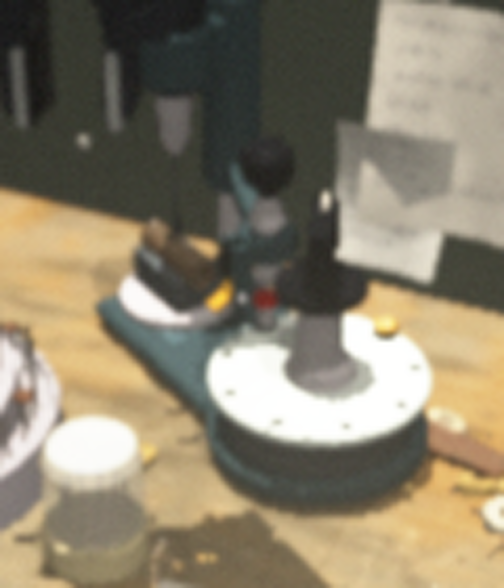

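```bash
python3 -c "
from bench import *
print(hand_in())"
```

```text
the job is handed in; nothing more can be done
None
```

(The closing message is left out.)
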